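# Find the lid that rocks

## Robot

A 7-joint arm with a two-finger parallel gripper is mounted at the origin on the work surface. World frame = base frame: x ahead of the robot, y to its left, z up, the work surface at z = 0. Lengths are in m, angles in rad, forces in N, time in s.
With the tool pointing down it reaches from about 0.4 to 0.9 m from the base axis. Payload 5.5 kg.
Tool frame: the origin (TCP) lies midway between the tips of the shut fingers; the grasp point (between the pads) lies 19 mm behind it (manip.grip_depth is the distance from the TCP to the grasp point, in m); z points along the fingers, x is the direction in which the jaws open and shut, and the axes are right-handed (so a half turn about z gives the same grasp; the last joint's range is limited). The gripper opens to 92 mm and grips with 3 to 60 N. Pads are 19 mm wide; open, the fingers measure 130 mm over their backs; the gripper's body (75 mm by 190 mm) begins 47 mm behind the grasp point.
Start: joints at [1.552, 0.501, -0.427, 1.55, 0.221, 1.138, -0.21], TCP at [0.181, -0.624, 0.227] pointing down, gripper open.
Joint ranges: [-2.88, 2.88], [-0.31, 2.03], [-1.54, 1.56], [0.2, 2.42], [-1.41, 4.55], [0.19, 2.02], [-2.57, 2.57]. Speed limits (rad/s): [2.57, 2.57, 3.14, 3.14, 3.14, 3.14, 3.14].

## Interface

Orientations are given as a unit quaternion [x, y, z, w].
In Python, from bench import manip, effector, viewer gives the robot as it stands. Calls block until the motion is done:
- manip.move_pose(position, orientation): joint-space move of the TCP to a pose.
- manip.servo_line(position, ori=None, vel=0.15): straight line of the TCP; ori=None keeps the orientation; vel is the mean speed in m/s.
- manip.movej(angles): joint-space move.
- effector.open_jaws() and effector.close(f_grip=None): open the fingers fully, or close them until they stop; f_grip is the grip in N (None keeps the last).
- manip.sleep(seconds).
- manip.solve_ik(position, orientation): joint angles nearest the present ones, or None.
- viewer.get_image(name): name is "scene" or "top" or "wrist"; returns the picture (480x640x3 uint8, red, green, blue); there is no depth.
- viewer.get_calibration(name): a dict with "vfov" (degrees; the focal length in pixels is half the picture's height over the tangent of half this angle, whatever the lens; pixels are square), "cx", "cy" (the principal point, pixels), "eye" and "attitude" of the camera in the world. Camera axes: x right, y down, z forward; pixel columns grow to the right and rows downward; lengths in m; the calibration is good to about 2 mm. A picture is of the moment at which its call begins: read the wrist's pose just before it. get_calibration takes no time and is no camera call; for the wrist camera it gives the pose at the moment of the call.
A pose or a line that the arm cannot do raises manip.PlanningError and nothing moves.
- manip.hand_in(): hands the job in, once; it reports no verdict.
Readings, each from a call of its own:
- manip.current_clock(): time.
- manip.current_q(): joint angles.
- manip.current_joint_velocities(): joint speeds.
- manip.current_tau(): joint torques, N m.
- manip.current_tool_pos(): TCP position.
- manip.current_tcp_rot(): TCP orientation.
- manip.current_force(): force on the tool from outside, world axes, zero at the start.
- manip.current_wrist_torque(): the same for the moment, N m.
- manip.current_finger_gap(): finger opening in m.
Only numpy, scipy, OpenCV 4.12 (cv2) and the standard library are available. Lean on these libraries where they do the work, as an engineer would, in place of code of your own. Each camera call takes 0.05 s, during which the arm holds its last target.

## Task

Two of the three wooden box lids on the granite surface plate are flat and one is bowed: press gently with the fingers on the end of each lid until you find the one that rocks, and hold it tipped for a moment to be sure. Then take the brass weight from the grey tray and set it gently, upright, on one end of the top of that lid so that this end stays down on the plate, ready for gauging the gap under the other end; leave the lids where they lie and the other things undisturbed.

Things in the scene. Friction and masses are not known exactly. Their poses are not given: they have to be found in the camera images.
- lid_1: one of three lookalike wooden box lids: slab 130 (its x) x 90 mm (its y), flat top 16 mm above the underside, round dark knob in its middle (26 mm diameter from 22 to 47 mm above the underside, thinner neck below), resting on a 116 x 76 mm tongue. 0.10 to 0.18 kg. Origin: centre of the underside, z up. Names and places do not tell which lid is bowed: see the plate and its point
- lid_2: one of three lookalike wooden box lids: slab 130 (its x) x 90 mm (its y), flat top 16 mm above the underside, round dark knob in its middle (26 mm diameter from 22 to 47 mm above the underside, thinner neck below), resting on a 116 x 76 mm tongue. 0.10 to 0.18 kg. Origin: centre of the underside, z up. Names and places do not tell which lid is bowed: see the plate and its point
- lid_3: one of three lookalike wooden box lids: slab 130 (its x) x 90 mm (its y), flat top 16 mm above the underside, round dark knob in its middle (26 mm diameter from 22 to 47 mm above the underside, thinner neck below), resting on a 116 x 76 mm tongue. 0.10 to 0.18 kg. Origin: centre of the underside, z up. Names and places do not tell which lid is bowed: see the plate and its point
- plate: fixed dark granite surface plate, 300 mm (x) by 460 mm (y) by 50 mm; origin at the centre of its underside on the table. It and the lids are hard: a flat lid pressed down on it does not give, and more than 40 N between a lid and the plate is too hard
- plate_top (a point): centre of the plate's top, where the lids lie. The bowed lid bears only on a 28 mm band across its middle, its two ends (along its x) 4 mm clear. It lies level, but when its top is pressed near an end with 1 N or so it tips 0.09 rad (5 degrees), the top going down 3.2 mm at 50 mm from its middle, then stops hard; released, it falls back level
- tray: fixed open grey tray, 190 mm (x) by 150 mm (y) outside, walls 5 mm thick and 30 mm high, inner floor 5 mm above the table; origin at the centre of its underside
- weight: loose upright brass weight standing on the tray floor: cylinder 36 mm diameter, 36 mm tall, above it a thin neck and a knob 22 mm diameter from 43 to 60 mm above the underside; 0.36 kg; origin at the centre of its underside, z up
- parallel: bystander: loose steel bar 18 x 140 x 12 mm, lying on the far edge of the plate; origin under its centre
- square: bystander: small loose try square on the far edge of the plate, dark wooden stock 18 x 70 x 14 mm along y with a steel blade reaching 61 mm towards -x; origin under the stock's centre
- screwdriver: bystander: screwdriver lying on the table, its x along the shaft
- mallet: bystander: wooden mallet, head 60 x 110 x 60 mm, handle 200 mm towards its -x; origin under the head
- glue: bystander: upright glue bottle, 56 mm diameter, 150 mm tall; origin under its centre
- tape_measure: bystander: tape measure 70 x 36 x 60 mm; origin under its centre
Not all that is in view belongs to the job. What is shaped like the lid_2 but green is not meant. What is shaped like the lid_1 but pink is not meant.

How it is judged:
By the outcome, as a careful person would: the job done as asked, in the order asked, and still so for the second after the job is handed in, with the robot touching nothing.
It also fails if it takes over 61 s, if anything falls off the work surface, if the arm or the gripper's body presses on something with over 40 N, if the wrist force passes 120 N, or if a joint passes its speed limit or range.

## Working session

There is one attempt and no reset: what is moved stays moved. The work goes in short steps, each a Python script; the robot and the scene stay as the last script left them, time stands still between calls to the robot, and variables do not carry over. Pictures are saved under pics/ and viewed, and the job is handed in when it is done.

```bash
mkdir -p pics; ls; python3 - <<'E'
from bench import manip, effector, viewer
import cv2
for n in ("scene","top","wrist"):
    c=viewer.get_calibration(n); print(n,c)
    cv2.imwrite(f"pics/{n}0.png",cv2.cvtColor(viewer.get_image(n),cv2.COLOR_RGB2BGR))
print(manip.current_clock(),manip.current_tool_pos(),manip.current_tcp_rot(),manip.current_finger_gap(),manip.grip_depth)
E
```

```text
pics
scene {'vfov': 49.00823167672217, 'cx': 320.50354369413697, 'cy': 245.6862075717666, 'eye': array([0.93060135, 0.46992792, 1.10947492]), 'attitude': array([ 0.31595212,  0.91259153, -0.24356785, -0.08958605])}
top {'vfov': 45.41002237664243, 'cx': 314.3145275947411, 'cy': 243.17205292422057, 'eye': array([ 0.39712405, -0.03526865,  1.44016541]), 'attitude': array([-0.70548938,  0.70753673, -0.02536092,  0.03214546])}
wrist {'vfov': 61.05441450719133, 'cx': 323.50379664704957, 'cy': 243.80839974370545, 'eye': array([ 0.24891713, -0.60463172,  0.38440539]), 'attitude': array([ 0.79237577, -0.59525934, -0.08086526,  0.10614969])}
0.15 [ 0.1805848  -0.62385916  0.22592666] [ 7.99412556e-01 -6.00781993e-01 -5.77463321e-04 -4.77978461e-04] 0.0917204606356359 0.0188
```

View pics/top0.png

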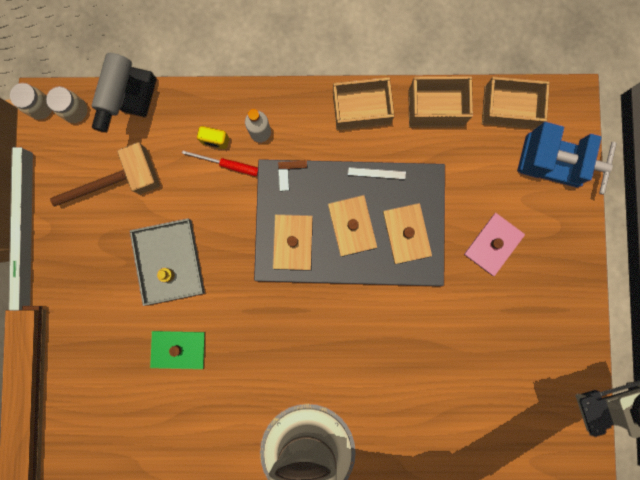

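View pics/scene0.png

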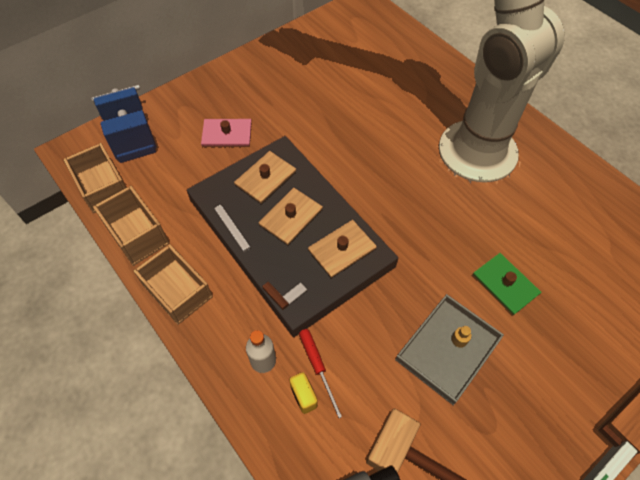

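View pics/wrist0.png

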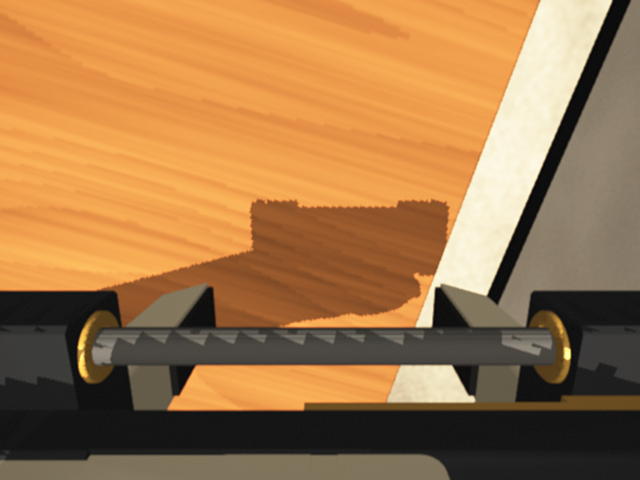

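Top view: the wooden lids on the plate are at (292,242), (352,226) and (408,233). The green lid at (177,350) and the pink one at (497,244) lie on the table and are not meant. The brass weight is in the tray at (165,275). Next I'll measure these and take an enlarged crop.

```bash
cat > h.py <<'E'
import numpy as np, cv2
from scipy.spatial.transform import Rotation as R
def ray(c,u,v,h=480):
    f=h/2/np.tan(np.radians(c['vfov']/2))
    d=R.from_quat(c['attitude']).apply(np.array([(u-c['cx'])/f,(v-c['cy'])/f,1.0]))
    return np.array(c['eye']),d
def atz(c,u,v,z):
    e,d=ray(c,u,v); return e+d*(z-e[2])/d[2]
def proj(c,p):
    f=240/np.tan(np.radians(c['vfov']/2))
    q=R.from_quat(c['attitude']).inv().apply(np.array(p)-c['eye']); return q[:2]/q[2]*f+[c['cx'],c['cy']]
E
python3 - <<'E'
from h import *
from bench import viewer
c=viewer.get_calibration("top"); im=cv2.imread("pics/top0.png")
hsv=cv2.cvtColor(im,cv2.COLOR_BGR2HSV)
for p in [(292,225),(300,255),(345,205),(400,215),(330,300),(292,242),(165,275),(165,268)]: print(p,hsv[p[1],p[0]])
# plate roi
roi=np.zeros(im.shape[:2],np.uint8); roi[190:275,265:440]=255
m=((hsv[...,1]>60)&(hsv[...,2]>120)).astype(np.uint8)*255&roi
n,l,s,ct=cv2.connectedComponentsWithStats(m)
for i in range(1,n):
    if s[i,4]<800: continue
    cnt,_=cv2.findContours((l==i).astype(np.uint8),cv2.RETR_EXTERNAL,cv2.CHAIN_APPROX_NONE)
    r=cv2.minAreaRect(np.vstack(cnt)); b=cv2.boxPoints(r)
    w=np.array([atz(c,u,v,0.066) for u,v in b])
    e1=w[1]-w[0];e2=w[2]-w[1]
    L=e1 if np.linalg.norm(e1)>np.linalg.norm(e2) else e2
    print(r,'centre',w.mean(0).round(4),'sizes',np.linalg.norm(e1).round(4),np.linalg.norm(e2).round(4),'yaw',np.degrees(np.arctan2(L[1],L[0])).round(1))
for n,p in dict(k1=(292.5,241.5),k2=(352.5,225),k3=(408.5,233)).items(): print(n,atz(c,*p,0.097).round(4))
print('plate',[atz(c,u,v,0.05).round(3)[:2] for u,v in [(257,160),(445,164),(444,285),(256,280)]])
print('tray',[atz(c,u,v,0.03).round(3)[:2] for u,v in [(131,232),(190,221),(204,294),(146,305)]])
print('weight knob',atz(c,164.5,274,0.065).round(4))
big=cv2.resize(im[150:300,120:440],None,fx=2.5,fy=2.5,interpolation=cv2.INTER_CUBIC); cv2.imwrite("pics/crop1.png",big)
big=cv2.resize(im[250:300,140:200],None,fx=10,fy=10,interpolation=cv2.INTER_CUBIC); cv2.imwrite("pics/crop2.png",big)
E
```

```text
(292, 225) [ 16 145 218]
(300, 255) [ 18 142 218]
(345, 205) [ 17 149 218]
(400, 215) [ 17 143 218]
(330, 300) [ 14 184 182]
(292, 242) [ 11 180 123]
(165, 275) [ 22 201 146]
(165, 268) [ 22 175 202]
((351.76470947265625, 225.058837890625), (55.298118591308594, 38.80569839477539), 75.96376037597656) centre [ 0.5529 -0.1125  0.066 ] sizes 0.0939 0.1338 yaw -166.6
((407.08843994140625, 232.8890380859375), (55.67121887207031, 38.69504165649414), 77.19573211669922) centre [ 0.5335 -0.2452  0.066 ] sizes 0.0935 0.1341 yaw -168.3
((292.0191345214844, 241.520751953125), (38.609127044677734, 55.47563934326172), 2.2906100749969482) centre [0.5136 0.0314 0.066 ] sizes 0.1339 0.0933 yaw -2.1
k1 [0.5108 0.0288 0.097 ]
k2 [ 0.5493 -0.1125  0.097 ]
k3 [ 0.5299 -0.2438  0.097 ]
plate [array([0.717, 0.119]), array([ 0.704, -0.343]), array([ 0.408, -0.335]), array([0.421, 0.119])]
tray [array([0.541, 0.432]), array([0.568, 0.286]), array([0.388, 0.249]), array([0.361, 0.391])]
weight knob [0.4362 0.3377 0.065 ]
```

View pics/crop1.png

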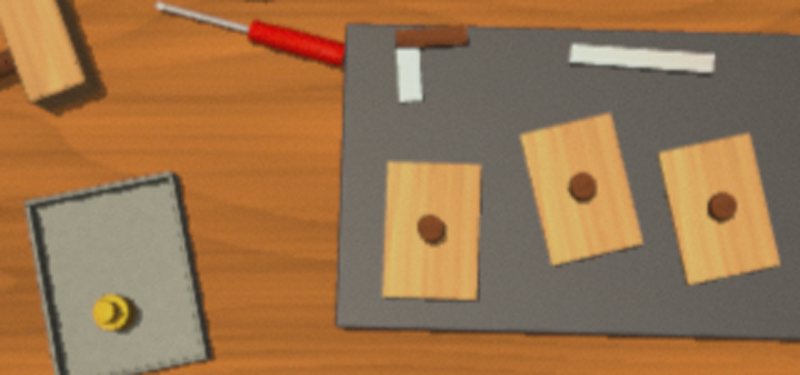

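View pics/crop2.png

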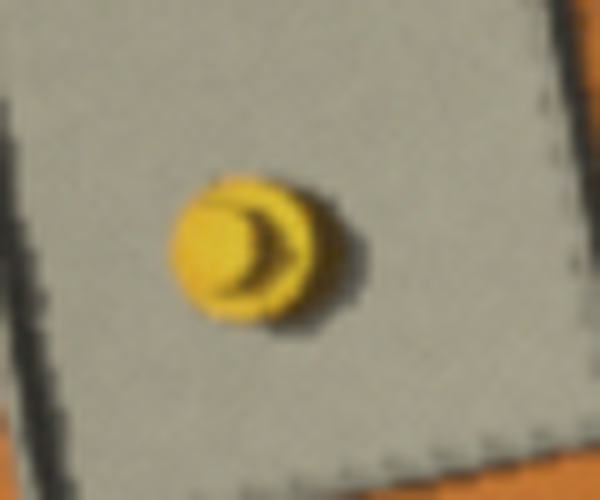

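The crop confirms it: there are three wooden lids on the plate, and only those, plus the brass weight at (164.5,275). The slab sizes come out about 134×94 mm with centres in range, so the calibration is good enough. I'll press lid A, at y≈-0.245, first.

```bash
cat >> h.py <<'E'
from bench import manip, effector, viewer
def quat(yaw,tilt=0,):
    # jaws along lid y; yaw = lid x direction (deg)
    r=R.from_euler('z',yaw-90,degrees=True)*R.from_euler('x',180,degrees=True)
    if tilt: r=R.from_rotvec(tilt*np.array([-np.sin(np.radians(yaw)),np.cos(np.radians(yaw)),0]))*r
    return r.as_quat()
def save(n,name): cv2.imwrite(f"pics/{name}.png",cv2.cvtColor(viewer.get_image(n),cv2.COLOR_RGB2BGR))
def st(tag=''): print(tag,round(manip.current_clock(),2),manip.current_tool_pos().round(4),np.round(manip.current_force(),2))
LIDS={'A':((0.532,-0.2445),11.7),'B':((0.5515,-0.1125),13.4),'C':((0.5125,0.0302),-2.1)}
def end(l,d,sgn=-1):
    (x,y),w=LIDS[l]; w=np.radians(w); return np.array([x+sgn*d*np.cos(w),y+sgn*d*np.sin(w)])
def press(l,zstart=0.0705,zmin=0.058,step=0.0008,thr=4.0):
    p=end(l,0.049); q=quat(LIDS[l][1])
    manip.move_pose([*p,0.085],q); manip.servo_line([*p,zstart],vel=0.06)
    manip.sleep(0.1)
    f0=manip.current_force()[2]; st('pre'); z=zstart; log=[]
    while z>zmin:
        z-=step; manip.servo_line([*p,z],vel=0.02)
        f=manip.current_force()[2]-f0; za=manip.current_tool_pos()[2]; log.append((round(z,4),round(za,4),round(f,2)))
        if f>thr: break
    print(log); st('end'); return z
E
python3 - <<'E'
from h import *
effector.close(f_grip=10); st('closed')
p=end('A',0.049); manip.move_pose([*p,0.12],quat(LIDS['A'][1])); st('above'); print(manip.current_finger_gap())
press('A')
save('wrist','wA'); save('scene','sA')
E
```

```text
closed 1.58 [ 0.1808 -0.6243  0.2267] [ 0.02 -0.43  0.48]
above 3.37 [ 0.4837 -0.256   0.1201] [-0.69  0.25 -0.24]
0.000553940061956116
pre 4.12 [ 0.4843 -0.2545  0.0708] [0.61 0.54 0.47]
[(0.0697, np.float64(0.0698), np.float64(-0.77)), (0.0689, np.float64(0.0689), np.float64(-0.61)), (0.0681, np.float64(0.068), np.float64(0.41)), (0.0673, np.float64(0.0672), np.float64(-0.99)), (0.0665, np.float64(0.0665), np.float64(-0.98)), (0.0657, np.float64(0.0663), np.float64(6.55))]
end 5.62 [ 0.484  -0.2544  0.0663] [-2.68  0.58  7.02]
```

View pics/wA.png

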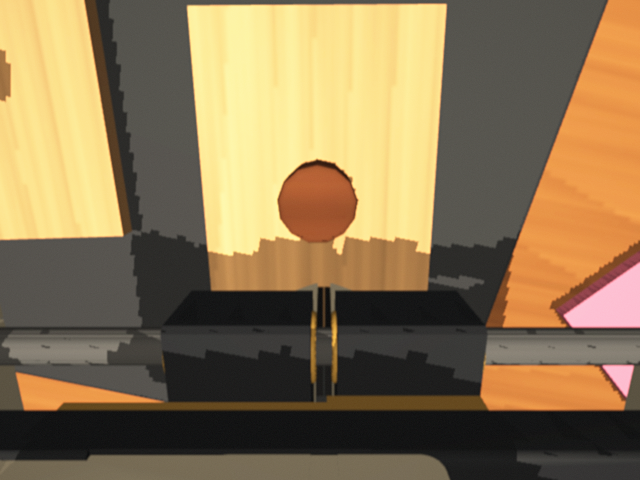

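View pics/sA.png

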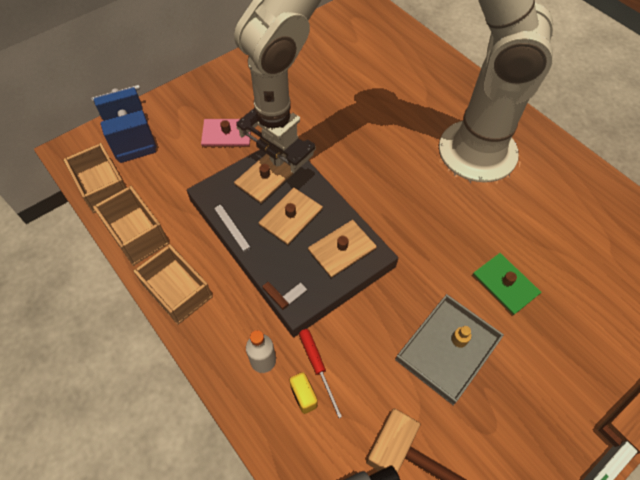

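On lid A the fingers stop hard at z=0.0663, the nominal top, with no tip: the wrist view shows the knob at (318,200) and the lid level. A is flat. Next is B.

```bash
python3 - <<'E'
from h import *
p=manip.current_tool_pos(); manip.servo_line([p[0],p[1],0.11],vel=0.12)
p=end('B',0.049); manip.move_pose([*p,0.11],quat(LIDS['B'][1]))
press('B',zstart=0.0695)
save('wrist','wB'); save('scene','sB'); st()
E
```

```text
pre 7.59 [ 0.5041 -0.1238  0.0697] [ 1.2  -0.58  0.28]
[(0.0687, np.float64(0.0688), np.float64(-0.08)), (0.0679, np.float64(0.0679), np.float64(-1.18)), (0.0671, np.float64(0.067), np.float64(0.54)), (0.0663, np.float64(0.0664), np.float64(0.66)), (0.0655, np.float64(0.0663), np.float64(9.44))]
end 8.84 [ 0.504  -0.1239  0.0663] [-2.03  1.26  9.72]
 8.94 [ 0.504  -0.1239  0.0663] [-2.62  1.15  8.96]
```

View pics/wB.png

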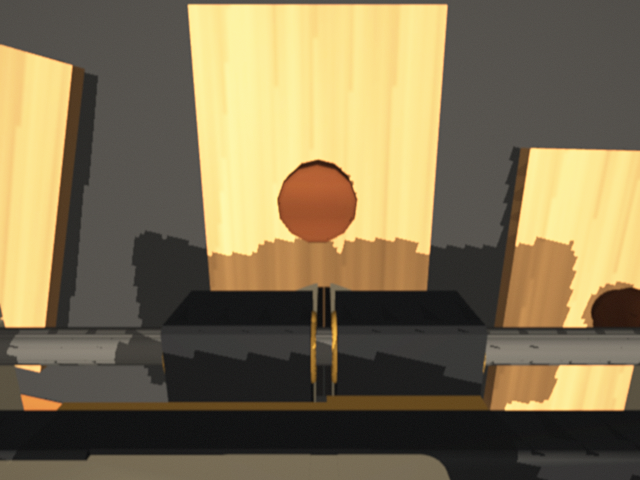

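Lid B also stops hard at 0.0663 and its picture matches A's, so B is flat. By elimination C should rock; I'll press it, hold it tipped and check.

```bash
python3 - <<'E'
from h import *
p=manip.current_tool_pos(); manip.servo_line([p[0],p[1],0.11],vel=0.12)
p=end('C',0.049); manip.move_pose([*p,0.11],quat(LIDS['C'][1]))
press('C',zstart=0.0695,thr=3.0)
for i in range(4):
    manip.sleep(0.35); st('hold')
save('wrist','wC'); save('scene','sC'); st()
E
```

```text
pre 10.91 [0.4637 0.0321 0.0697] [-0.18  0.24 -0.23]
[(0.0687, np.float64(0.0688), np.float64(-0.39)), (0.0679, np.float64(0.0679), np.float64(1.21)), (0.0671, np.float64(0.067), np.float64(-0.52)), (0.0663, np.float64(0.0663), np.float64(1.14)), (0.0655, np.float64(0.0655), np.float64(1.02)), (0.0647, np.float64(0.0646), np.float64(1.32)), (0.0639, np.float64(0.064), np.float64(4.49))]
end 12.66 [0.4635 0.032  0.064 ] [-1.3   0.11  4.27]
hold 13.01 [0.4635 0.032  0.0639] [-1.9   0.19  3.98]
hold 13.36 [0.4635 0.032  0.0639] [-0.99  0.04  4.15]
hold 13.71 [0.4635 0.032  0.0639] [-1.86 -0.04  4.27]
hold 14.06 [0.4635 0.032  0.0639] [-1.99 -1.    4.43]
 14.16 [0.4635 0.032  0.0639] [-1.08  0.28  5.48]
```

View pics/wC.png

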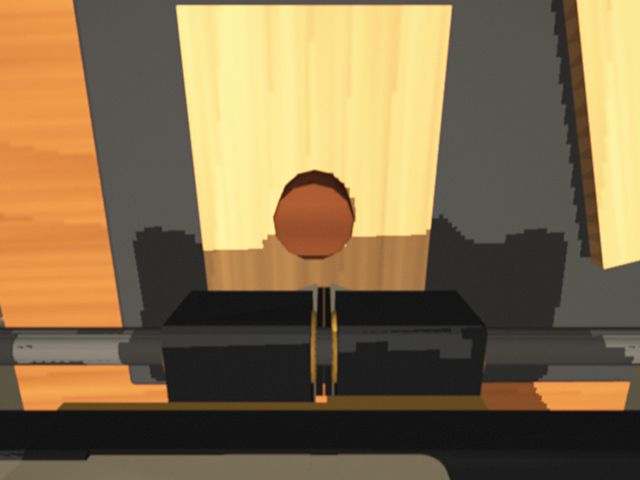

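Lid C rocks. The fingers go from 0.0663 to 0.0639 at about 1 N, then stop hard, as expected under the pad's inner edge. The knob leans to (314,215), and I held it tipped for 1.5 s. C is the bowed lid. Next I'll locate the weight more precisely with both cameras.

```bash
python3 - <<'E'
from h import *
c=viewer.get_calibration('top'); s=viewer.get_calibration('scene')
print('top knob',atz(c,161.4,274.5,.065).round(4),'body',atz(c,164.1,274.5,.041).round(4))
im=cv2.imread('pics/scene0.png'); hsv=cv2.cvtColor(im,cv2.COLOR_BGR2HSV)
t=cv2.imread('pics/top0.png')
for n,cc in(('top',c),('scene',s)):
    print(n,[proj(cc,[.436,.338,z]).round(1) for z in (.005,.041,.065)])
    i=cv2.imread(f'pics/{n}0.png');h=cv2.cvtColor(i,cv2.COLOR_BGR2HSV)
    m=((h[...,0]>17)&(h[...,0]<30)&(h[...,1]>130)).astype(np.uint8)
    n_,l,st_,ct=cv2.connectedComponentsWithStats(m)
    for k in range(1,n_):
        if st_[k,4]>60: print(st_[k],ct[k].round(1))
big=cv2.resize(im[310:360,435:495],None,fx=10,fy=10,interpolation=cv2.INTER_CUBIC); cv2.imwrite("pics/crop3.png",big)
p=manip.current_tool_pos(); manip.servo_line([p[0],p[1],0.075],vel=0.03);manip.servo_line([p[0],p[1],0.15],vel=0.2)
effector.open_jaws(); st()
E
```

```text
top knob [0.435  0.3452 0.065 ] body [0.4356 0.3452 0.041 ]
top [array([170.9, 274.7]), array([167. , 274.3]), array([164.4, 274.1])]
[341 109  47  11 204] [364.1 112.9]
[421 110  41   4 108] [442.7 111.5]
[505 110  31   6  85] [520.1 112.3]
[197 126  32  23 324] [214.  137.7]
[133 144  11  21  76] [137.3 152.8]
[138 169   7  17  64] [141.  178.6]
[329 201  27  55 726] [342.2 228.4]
[384 209  26  54 705] [397. 236.]
[274 216  17  53 721] [282. 242.]
[304 237   4  33  75] [306.  256.1]
[157 268  17  14 191] [165.  274.6]
scene [array([454.2, 336.1]), array([458. , 330.2]), array([460.7, 326.1])]
[456 326  15  17 150] [463.7 334.3]
[290 372  27  41 655] [303.4 392. ]
 16.66 [0.4635 0.032  0.15  ] [0.02 0.95 0.45]
```

View pics/crop3.png

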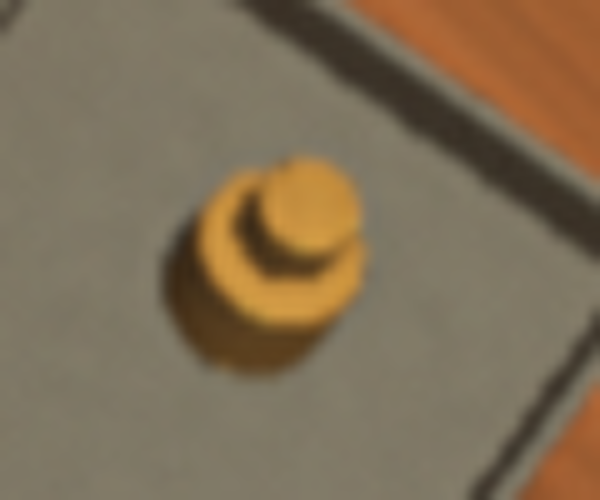

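The scene knob is at about (465.5,330.2). I'll triangulate, then check with the wrist camera from behind the weight.

```bash
python3 - <<'E'
from h import *
s=viewer.get_calibration('scene')
print('scene',atz(s,465.5,330.2,.065).round(4))
manip.move_pose([0.375,0.344,0.16],quat(-2.1)); st()
w=viewer.get_calibration('wrist'); np.save('wcal.npy',np.r_[w['vfov'],w['cx'],w['cy'],w['eye'],w['attitude']])
save('wrist','wW'); print([proj(w,[.4355,.3445,z]).round(1) for z in (.041,.065)])
E
```

```text
scene [0.4346 0.3506 0.065 ]
 17.89 [0.3758 0.3427 0.1598] [ 0.34 -0.49 -0.56]
[array([316.6, 150.1]), array([316. , 151.8])]
```

View pics/wW.png

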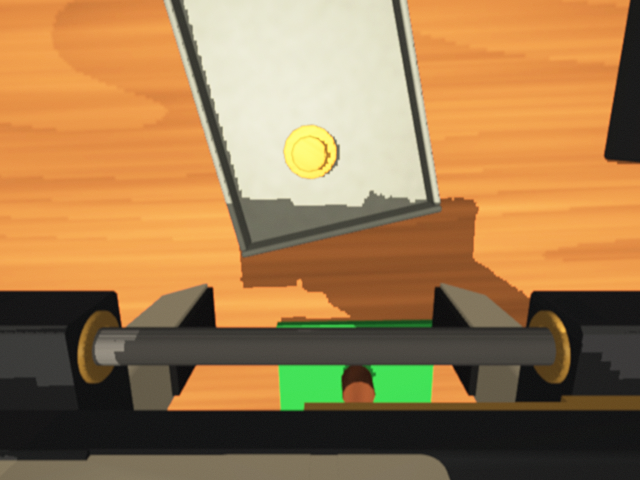

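```bash
python3 - <<'E'
from h import *
w=viewer.get_calibration('wrist')
k=atz(w,309,153,.065); b=atz(w,311,152,.041); print(k.round(4),b.round(4))
p=(k+b)/2
p[:2]=0.6*p[:2]+0.4*np.array([.4352,.3465]); print(p)
q=quat(-2.1)
manip.move_pose([p[0],p[1],0.12],q)
manip.servo_line([p[0],p[1],0.045],ori=q,vel=0.1); st('down')
effector.close(f_grip=15); st('closed'); print(manip.current_finger_gap())
save('wrist','wG')
manip.servo_line([p[0],p[1],0.06],vel=0.06); manip.sleep(0.1); st('lift'); print(manip.current_finger_gap())
manip.servo_line([p[0],p[1],0.17],vel=0.15); st('lift'); save('scene','sG');save('wrist','wG2')
E
python3 -c "
import cv2,numpy as np
a=cv2.imread('pics/sG.png')[180:420,280:600];b=cv2.imread('pics/wG2.png')[::2,::2]
cv2.imwrite('pics/g.png',np.hstack([a,b]))"
```

```text
[0.4353 0.3484 0.065 ] [0.4347 0.3479 0.041 ]
[0.43508054 0.34748849 0.053     ]
down 19.23 [0.4354 0.348  0.0456] [-0.46 -0.34  0.58]
closed 20.32 [0.4352 0.3479 0.0451] [ 0.54  1.23 -0.54]
0.021532353476116657
lift 20.88 [0.435  0.3472 0.0599] [ 0.09 -0.4  -3.21]
0.021722189815588315
lift 21.76 [0.4345 0.3468 0.1691] [-0.09  0.4  -2.82]
```

View pics/g.png

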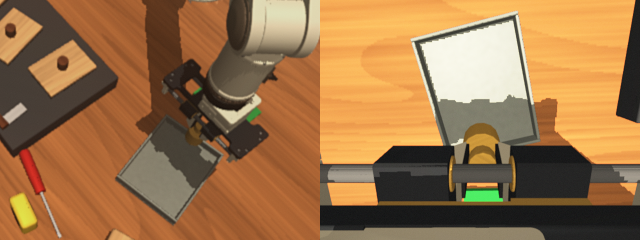

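The weight is held: gap 21.7 mm on the 22 mm knob, load about 3 N, and the tray is empty. I'll look at lid C again before placing.

```bash
python3 - <<'E'
from h import *
manip.move_pose([0.405,0.033,0.20],quat(-2.1)); st()
w=viewer.get_calibration('wrist'); save('wrist','wP')
(x,y),_=LIDS['C']
print('knob pred',proj(w,[x,y,.097]).round(1))
for d in(-.065,.065):
  for e in(-.045,.045):
    t=np.radians(-2.1); print(proj(w,[x+d*np.cos(t)-e*np.sin(t),y+d*np.sin(t)+e*np.cos(t),.066]).round(1))
E
```

```text
23.07 [0.4056 0.0341 0.2001] [ 0.01  0.54 -3.32]
knob pred [323.3  70.1]
[386.4 174.8]
[260.1 174.6]
[395.1 -33.9]
[251.9 -34.1]
```

View pics/wP.png

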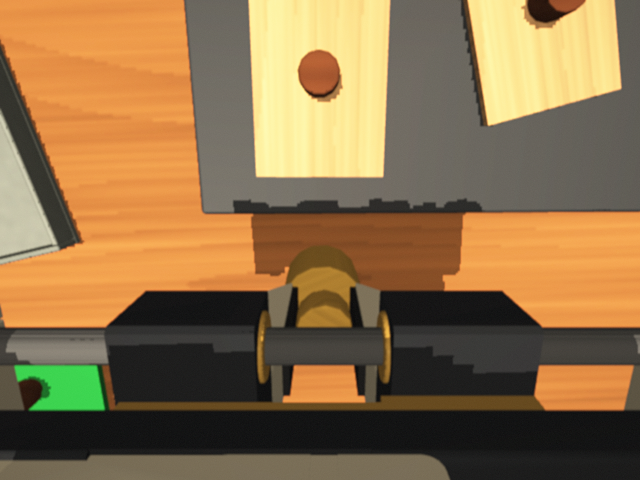

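The lid fell back level. It lies about 2 mm off my estimate (near edge at row 178, centre column 320), so I'm correcting the centre to (0.5105, 0.0322). Now I'll place the weight 44 mm out on the near end, tilted 5° to sit flush with the tipped top.

```bash
sed -i "s/'C':((0.5125,0.0302)/'C':((0.5105,0.0322)/" h.py; python3 - <<'E'
from h import *
t=-0.085; q=quat(-2.1,t); p=end('C',0.044)-np.array([0.0034,0])
manip.move_pose([*p,0.15],q); manip.servo_line([*p,0.1115],ori=q,vel=0.08); manip.sleep(0.15)
f0=np.mean([manip.current_force()[2] for _ in range(5)]); st('pre'); log=[]
z=0.1115
while z>0.1008:
    z-=0.0007; manip.servo_line([*p,z],vel=0.02); f=manip.current_force()[2]-f0
    log.append((round(z,4),float(round(manip.current_tool_pos()[2],4)),float(round(f,2))))
    if f>4.5: break
print(f0,log); st(); save('wrist','wR'); save('scene','sR')
E
python3 -c "
import cv2,numpy as np
a=cv2.resize(cv2.imread('pics/sR.png')[180:300,270:430],None,fx=2.5,fy=2.5);b=cv2.imread('pics/wR.png')[90:390,120:520]
cv2.imwrite('pics/r.png',np.hstack([a,b]))"
```

```text
pre 24.3 [0.4637 0.0339 0.1122] [ 0.57 -0.06 -3.5 ]
-3.5004349966746084 [(0.1108, 0.111, 0.4), (0.1101, 0.11, -0.34), (0.1094, 0.1093, -0.04), (0.1087, 0.1087, 0.59), (0.108, 0.1079, -0.67), (0.1073, 0.1072, 0.25), (0.1066, 0.1066, 0.3), (0.1059, 0.1059, 0.26), (0.1052, 0.1051, 1.46), (0.1045, 0.1045, -0.38), (0.1038, 0.1038, -0.06), (0.1031, 0.1032, 1.8), (0.1024, 0.1029, 8.6)]
 27.55 [0.4634 0.0342 0.1029] [-3.46 -0.15  5.1 ]
```

View pics/r.png

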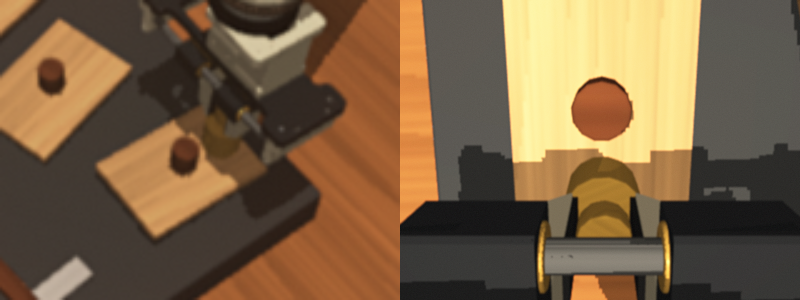

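It stopped at 0.1029 against a predicted 0.103, so the lid is tipped and the weight is seated. I'll ease off the press, release, retreat and check.

```bash
python3 - <<'E'
from h import *
p=manip.current_tool_pos(); manip.servo_line([0.4634,p[1],0.103],vel=0.02); st()
effector.open_jaws(); st('open'); print(manip.current_finger_gap())
p=manip.current_tool_pos(); tz=R.from_quat(manip.current_tcp_rot()).apply([0,0,1])
manip.servo_line(p-tz*0.06,vel=0.08)
manip.servo_line(p-tz*0.06+[-0.045,0,0.06],vel=0.15); save('wrist','wF')
manip.movej([1.552,0.501,-0.427,1.55,0.221,1.138,-0.21]) ; st('away')
save('scene','sF'); save('top','tF')
E
python3 -c "
import cv2,numpy as np
a=cv2.resize(cv2.imread('pics/sF.png')[120:345,180:480],None,fx=2.6,fy=2.6,interpolation=2)
cv2.imwrite('pics/f.png',a)"
```

```text
27.9 [0.4634 0.0343 0.103 ] [-1.43 -0.61  0.49]
open 29.1 [0.4634 0.0342 0.103 ] [-0.31 -0.15  0.26]
0.09193004637553828
away 33.17 [ 0.183  -0.6238  0.2271] [ 0.34 -0.77 -0.86]
```

View pics/f.png

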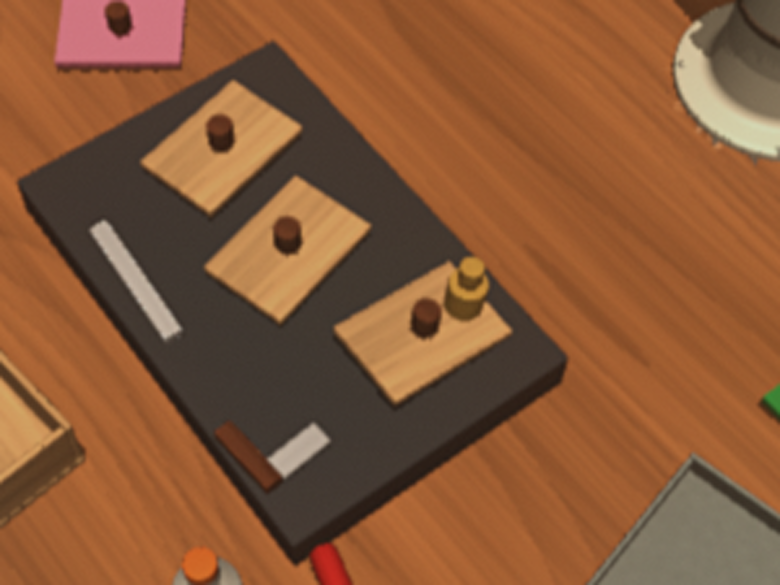

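View pics/tF.png

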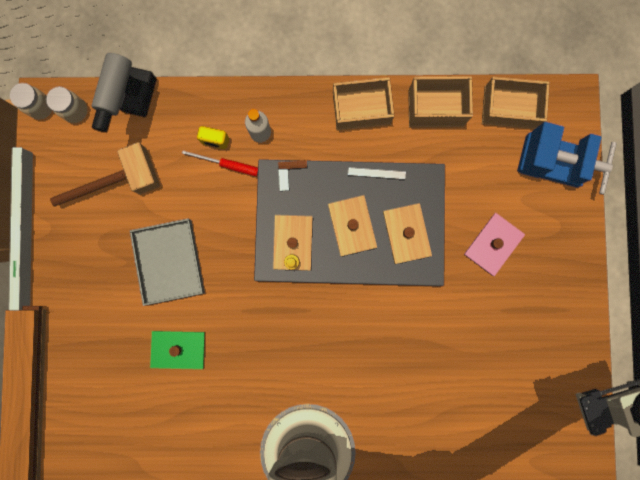

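View pics/wF.png

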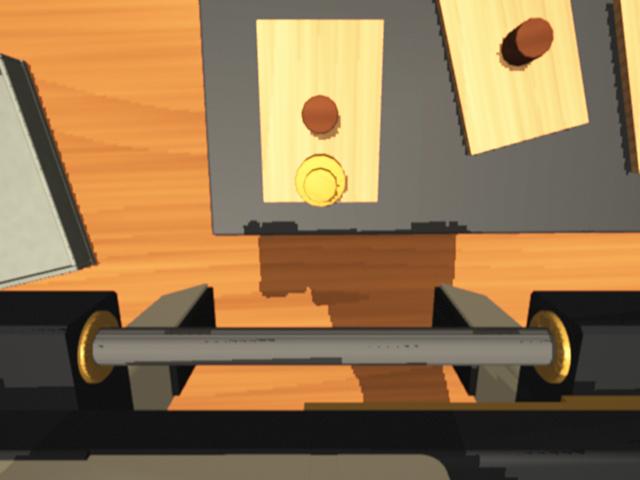

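The weight stands upright on C's near end, and the knob has shifted toward that end, so the lid is tipped. One last numeric check before handing in.

```bash
python3 - <<'E'
from h import *
c=viewer.get_calibration('top')
for d in(.040,.044,.048):
    e=end('C',d); print(d,[proj(c,[e[0]-.09*z,e[1],.063+z]).round(1) for z in(.036,.060)])
a=cv2.imread('pics/top0.png').astype(int);b=cv2.imread('pics/tF.png').astype(int)
m=(abs(a-b).max(2)>40).astype(np.uint8); n,l,s,ct=cv2.connectedComponentsWithStats(m)
print([ (s[i].tolist()) for i in range(1,n) if s[i,4]>5])
h=cv2.cvtColor(b.astype(np.uint8),cv2.COLOR_BGR2HSV)[250:280,275:310]
mm=(h[...,1]>185)&(h[...,0]>20)&(h[...,0]<32); ys,xs=np.nonzero(mm); print(xs.min()+275,xs.max()+275,ys.min()+250,ys.max()+250)
E
```

```text
0.04 [array([290.4, 259.9]), array([289.8, 260.3])]
0.044 [array([290.3, 261.6]), array([289.8, 262.1])]
0.048 [array([290.2, 263.4]), array([289.7, 263.8])]
[[287, 236, 9, 5, 17], [287, 243, 11, 7, 16], [284, 255, 17, 15, 185], [157, 268, 20, 16, 236], [278, 269, 10, 1, 10], [628, 381, 6, 2, 7], [613, 384, 13, 5, 17], [607, 387, 21, 10, 50], [621, 392, 19, 6, 36], [626, 404, 6, 4, 6], [617, 424, 10, 5, 14], [587, 430, 10, 7, 16], [601, 433, 5, 3, 8]]
284 298 255 268
```

```bash
python3 - <<'E'
from bench import manip
manip.hand_in(); print(manip.current_clock())
E
```

```text
the job is handed in; nothing more can be done
the job is handed in; nothing more can be done
```

The bowed lid is the leftmost of the three on the plate, at (292,242) in the top view. The brass weight now stands on its near end and holds that end down. I handed the job in at about 33 s on the robot's clock, with the arm back at its start pose.

- **Finding the lid:** The other two lids stopped hard at z = 0.0663 under a press of 7–10 N. The bowed one gave 2.4 mm at about 1 N and then stopped. I held it tipped for 1.5 s and its knob visibly leaned, and it was level again once released.
- **Placing the weight:** I gripped it by its knob and lowered it, tilted about 5° to match the tipped lid, until it seated. Contact came at the predicted height with roughly 5 N of press, and I eased that off before opening the fingers.
- **Last checks:** The weight stands upright about 44 mm from the lid's middle, and the lid stays tipped. Comparing the top view before and after, only the weight and that lid's knob changed, apart from the arm itself.
- **Disagreement:** The scene camera put the weight 2–5 mm off in y from the other two views. The grip itself held cleanly.

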